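Put the gingerbread away in the clamp-lid crock

TASK

Put the gingerbread from the board into the stoneware crock, lower the crock's hinged lid gently onto the rim so that it does not bang, then swing the wire clamp up over the lid until it has snapped fully home into the notch on top of the lid's knob. Leave everything else where it stands.

Things in the scene. Friction and masses are not known exactly. Their poses are not given: they have to be found in the camera images.
- crock: Stoneware crock, fixed to the counter. Origin: centre of its underside, z up; +x points from its front (clamp side) to its rear (lid hinge). Belly 132 mm in diameter, rim 98 mm high, mouth 106 mm inside, inner floor at z 8 mm. In this frame the lid's hinge axis is parallel to y at x +64, z 100 mm; the clamp's pivot axis is parallel to y at x 0, z 80 mm.
- lid (a joint): Lid angle, rad: 0 shut, 1.57 upright behind the mouth, stop at 1.9. Stoneware, 0.2 kg, 116 mm across, centred on the mouth when shut. The stiff hinge (0.16 N m) holds it at any angle: push or lead it all the way down. Shut, its rim's upper side is 107 mm above the crock's underside, a shallow dome reaches 121 mm, and a knob 33 mm across stands up to 149 mm, notched along y on top.
- lid_edge (a point): Point on the outer (upper) face of the lid near its free edge, opposite the hinge: 116 mm from the hinge axis along the lid, 6 mm inside the edge, 7 mm out from the axis along the lid's normal. A good place to push the lid from behind and press it down. Its z axis is the lid's outward normal, x points to the hinge.
- clamp (a joint): Wire clamp angle, rad: 0 home, upright over the lid, wire in the knob's notch (hard stop); 1.57 level, out to the front; stop 1.95. Arch of 5 mm steel wire, 143 mm wide, pivoted at the neck; crossbar 70 mm from the pivot axis. Stays where left (0.08 N m). Near 0.1 rad the wire must be pushed over a ridge (about 7 N at the grip) and then drops in. Swung up first, it is in the lid's way.
- clamp_grip (a point): On the axis of the clamp's wooden grip, a rod 16 mm in diameter that points outward from the middle of the crossbar and spans 74 to 111 mm from the pivot axis; this point is at 98 mm. Its z axis points outward along the grip, y along the crossbar. Pinched along y, it can turn between the fingers while it is swung through its arc.
- gingerbread_center (a point): Centre of the gingerbread, half-way up: a firm round domed cake, 48 mm in diameter, 30 mm high, upright side up to 19 mm above its base, about 45 g. It lies on the board, so this point is 25 mm above the counter.
- board: Wooden board, fixed, 220 mm (its x) by 140 mm (its y) by 10 mm thick. Origin: centre of its underside, on the counter. The gingerbread lies on its -x half.
- sushka: Flat ring-shaped dry biscuit on the +x half of the board, 48 mm in diameter, 13 mm thick. Origin: centre of its underside. To be left alone.
- onion: Onion, 66 mm in diameter and 66 mm high, origin under its centre. To be left alone.
- silicone_lid: Flat green silicone lid, 90 mm in diameter with a small knob 22 mm high and a tab; origin under its centre. To be left alone.
- jar_closed: Closed glass jar, 84 mm in diameter, 125 mm high; origin under its centre. To be left alone.
- jar_open: Open glass jar, 84 mm in diameter, 115 mm high; origin under its centre. To be left alone.
- mug: White mug, 76 mm in diameter, 85 mm high; origin under its centre. To be left alone.
- salt_shaker: Salt shaker, 44 mm in diameter, 74 mm high; origin under its centre. To be left alone.
Things that resemble listed ones, but are neither listed nor needed, are in the scene too. Leave any yellow look-alike of the part that bears gingerbread_center alone.

How it is judged:
By the outcome, as a careful person would: the job done as asked, in the order asked, and still so for the second after the job is handed in, with the robot touching nothing.
It also fails if it takes over 69 s, if anything falls off the work surface, if the arm or the gripper's body presses on something with over 40 N, if the wrist force passes 120 N, or if a joint passes its speed limit or range.

ROBOT

A 7-joint arm with a two-finger parallel gripper is mounted at the origin on the work surface. World frame = base frame: x ahead of the robot, y to its left, z up, the work surface at z = 0. Lengths are in m, angles in rad, forces in N, time in s.
With the tool pointing down it reaches from about 0.35 to 0.9 m from the base axis. Payload 8.1 kg.
Tool frame: the origin (TCP) lies on the centre line of the jaws, within the pads' length; the fingertips stand 19 mm ahead of it and the grasp point (between the pads) is the TCP; z points along the fingers, y is the direction in which the jaws open and shut (so a half turn about z gives the same grasp; the last joint's range is limited). The gripper opens to 92 mm and grips with 3 to 60 N. Pads are 19 mm wide; open, the fingers measure 130 mm over their backs; the gripper's body (75 mm by 190 mm) begins 47 mm behind the grasp point.
Start: joints at [-1.328, 0.434, 0.025, 1.573, -0.012, 1.134, -0.075], TCP at [0.212, 0.588, 0.246] pointing down, gripper open.
Joint ranges: [-2.62, 2.62], [-0.44, 2.09], [-1.27, 1.32], [0.08, 2.57], [-1.32, 4.46], [0.12, 2], [-2.74, 2.74]. Speed limits (rad/s): [2.22, 2.22, 3.01, 3.01, 3.14, 3.14, 3.14].

INTERFACE

Orientations are given as a rotation vector (axis times angle).
In Python, from cell import monitor, imaging, workorder, outline_of gives the robot as it stands.
- The arm moves only by the tool move_arm, never from a script. Its argument "series" is a list of rows, each a list of 6 numbers: the shift along the world's x, y, z in cm, then the turn, a rotation vector about the world's x, y, z in degrees. A call has 1 to 8 rows; each row shifts and turns the commanded pose from where the row before left it; what a row does not reach is not made up. A row lasts 1/10 s, in which the tool goes at most 50 mm and 8.59 degrees, less where a joint would pass 70% of its speed; a pose out of reach is approached as far as the arm can. A call with a gripper value outside its range is refused whole. "grip" is the opening, from 0 (shut) to 1 (fully open), set as the call begins (left out, the last holds). The fingers move at their own pace and stop on an object; "force" is the grip in N (left out, the last holds). Time passes only in rows, so rows that do not move let the fingers close. It gives the time, the measured TCP pose, the force and the opening at its end, in the units of the state.
- monitor.observe(): the state, without advancing time (a new reading comes with each control period).
- imaging.get_image(name): name is "side" or "top" or "wrist"; returns a dict with "color" (420x560x3 uint8, red, green, blue), "fx", "fy", "cx", "cy" (pixels), "rvec" (rotation vector, rad) and "tvec" (3), from world to camera coordinates, as OpenCV has them; the wrist camera has in their place "mount" (4x4, takes a point from camera to tool coordinates, whose origin is the TCP and whose axes are the flange's). Camera axes: x right, y down, z forward; pixel columns grow to the right and rows downward; lengths in m; the calibration is good to about 2 mm. A picture is of the moment at which its call begins: read the wrist's pose just before it. There is no depth.
- workorder.sign_off(): hands the job in, once; it reports no verdict.
Trained networks look in the newest picture that a camera, given by its name, has taken for a name from the list of things; names that differ only in an ending like _2 or _b are one class to them, and where a whole thing is asked for, a point or a joint stands for the part that bears it (a point fixed in the world has none). Each returns a list of dicts, best first, with "p" (0 to 1); they miss things now and then, are a little off and sometimes report something else, mostly with a low value. They report only what shows in the picture. A call takes as long as a camera call. They do not tell look-alikes from the thing itself.
- outline_of(camera, thing): "mask" (420x560 bool, what is visible of it) and "rect" ([left, top, width, height] in pixels, round what is visible of it).
The state is a dict: "clock": time; "joints": joint angles; "dq": joint speeds; "joint_efforts": joint torques, N m; "position": TCP position; "ee_rot": TCP orientation; "force": force on the tool from outside, world axes, zero at the start; "ft_torque": the same for the moment, N m; "width": opening from 0.0 (shut) to 1.0 (fully open).
Only numpy, scipy, OpenCV 4.12 (cv2) and the standard library are available. Lean on these libraries where they do the work, as an engineer would, in place of code of your own. Each camera call takes 0.05 s, during which the arm holds its last target. There are 200 camera calls.

## Working session

There is one attempt and no reset: what is moved stays moved. The work goes in short steps, Python scripts to look and compute and a tool call to move; the robot and the scene stay as the last step left them, time stands still between calls to the robot, and variables do not carry over. Pictures are saved under pics/ and viewed, about 8 in all and at most 12, crops included, and the job is handed in when it is done.

Besides the shell and the picture viewer there is one more tool, called after "Request:" as name(argument=value, ...), one argument or row to a line, values as JSON. move_arm: Moves the arm, as the interface text tells. Its arguments: {"type":"object","properties":{"series":{"type":"array"},"grip":{"type":"number"},"force":{"type":"number"}},"required":["series"]}

```bash
ls; mkdir -p pics; cat > h.py <<'E'
import numpy as np, cv2
from cell import monitor, imaging, workorder, outline_of
R=lambda v: cv2.Rodrigues(np.array(v,float))[0]
def cam(name):
    s=monitor.observe(); im=imaging.get_image(name)
    K=np.array([[im['fx'],0,im['cx']],[0,im['fy'],im['cy']],[0,0,1.]])
    if 'mount' in im:
        T=np.eye(4);T[:3,:3]=R(s['ee_rot']);T[:3,3]=s['position'];T=T@np.array(im['mount']);Rc=T[:3,:3].T;t=-Rc@T[:3,3]
    else: Rc=R(im['rvec']);t=np.array(im['tvec'],float)
    return dict(img=im['color'],K=K,R=Rc,t=t)
def save(c,fn,img=None): cv2.imwrite(fn,cv2.cvtColor(c['img'] if img is None else img,cv2.COLOR_RGB2BGR))
def at_z(c,uv,z):
    d=c['R'].T@np.linalg.inv(c['K'])@np.array([uv[0],uv[1],1.]);o=-c['R'].T@c['t'];return o+d*(z-o[2])/d[2]
def proj(c,P):
    q=c['K']@(c['R']@np.array(P,float).reshape(-1,3).T+c['t'][:,None]);return (q[:2]/q[2]).T
E
python3 - <<'E'
from h import *
s=monitor.observe();print({k:np.round(v,3).tolist() for k,v in s.items()})
ims=[]
for n in('top','side'):
    c=cam(n);save(c,f'pics/{n}0.png');print(n,'pos',np.round(-c['R'].T@c['t'],3),c['K'][0,0])
    for th in('crock','lid','clamp','clamp_grip','gingerbread_center','board','sushka','jar_open','mug','onion','jar_closed','silicone_lid','salt_shaker'):
        print(th,[(round(o['p'],2),o['rect'],np.round(np.argwhere(o['mask']).mean(0)[::-1],1).tolist()) for o in outline_of(n,th)])
E
```

```text
pics
{'clock': 0.0, 'joints': [-1.328, 0.435, 0.025, 1.574, -0.012, 1.134, -0.075], 'dq': [-0.0, -0.001, 0.001, -0.001, -0.002, 0.001, -0.0], 'joint_efforts': [0.001, -66.785, 0.985, -31.445, -0.061, 0.043, 0.0], 'position': [0.212, 0.588, 0.245], 'ee_rot': [-0.541, -3.095, 0.003], 'force': [-0.332, -0.542, 0.443], 'ft_torque': [-0.009, 0.016, -0.02], 'width': 0.997}
top pos [0.343 0.009 1.537] 479.3594186054488
crock [(0.65, [190.9, 173.9, 51.1, 79.5], [219.9, 210.4])]
lid [(0.56, [191.1, 175.3, 43.6, 22.1], [211.3, 187.3]), (0.36, [430.5, 244.9, 19.8, 14.1], [437.1, 250.2])]
clamp [(0.66, [222.1, 238.5, 7.6, 15.4], [227.5, 245.6])]
clamp_grip [(0.44, [205.2, 219.3, 44.0, 31.6], [227.0, 239.1])]
gingerbread_center [(0.76, [364.0, 264.6, 19.8, 15.5], [372.4, 273.3]), (0.68, [305.4, 201.2, 17.5, 18.5], [312.2, 207.8]), (0.63, [349.7, 228.4, 14.8, 13.3], [356.9, 233.9]), (0.48, [331.0, 261.2, 14.5, 14.2], [337.4, 269.3]), (0.44, [389.5, 238.3, 17.5, 18.4], [399.0, 246.2])]
board [(0.96, [332.6, 181.9, 45.2, 69.3], [355.5, 216.9]), (0.38, [193.0, 171.3, 37.3, 25.1], [211.6, 186.9])]
sus
[... 1200 characters left out ...]
), (0.56, [259.9, 340.5, 20.2, 16.1], [270.1, 348.1]), (0.49, [297.3, 245.2, 17.1, 19.8], [305.2, 252.3])]
board [(0.77, [271.1, 259.2, 101.1, 81.1], [323.3, 301.1]), (0.39, [219.1, 256.2, 43.0, 33.8], [237.3, 270.3]), (0.35, [328.9, 194.5, 24.3, 18.9], [338.7, 204.2])]
sushka [(0.49, [334.7, 269.8, 20.5, 22.5], [344.0, 282.6])]
jar_open [(0.64, [400.3, 326.3, 40.1, 55.8], [418.1, 351.8])]
mug [(0.84, [157.1, 133.9, 31.9, 35.0], [174.5, 149.2])]
onion [(0.71, [327.8, 194.7, 23.7, 20.9], [339.1, 204.3])]
jar_closed [(0.8, [222.8, 92.9, 26.7, 51.2], [237.6, 119.6])]
silicone_lid [(0.9, [219.5, 257.3, 42.3, 30.5], [237.4, 270.9])]
salt_shaker [(0.57, [331.7, 393.7, 24.7, 25.2], [343.9, 406.4])]
```

```bash
python3 - <<'E'
import cv2,numpy as np
a=cv2.imread('pics/top0.png')[130:300,110:470];b=cv2.imread('pics/side0.png')[80:420,130:470]
a=cv2.resize(a,(800,378),interpolation=2);cv2.imwrite('pics/t1.png',a)
cv2.imwrite('pics/s1.png',cv2.resize(b,(600,600),interpolation=2))
E
```

```text
(no output)
```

View pics/t1.png

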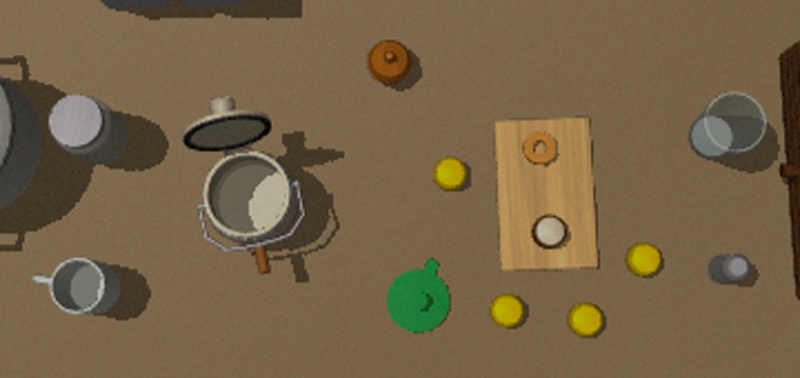

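View pics/s1.png

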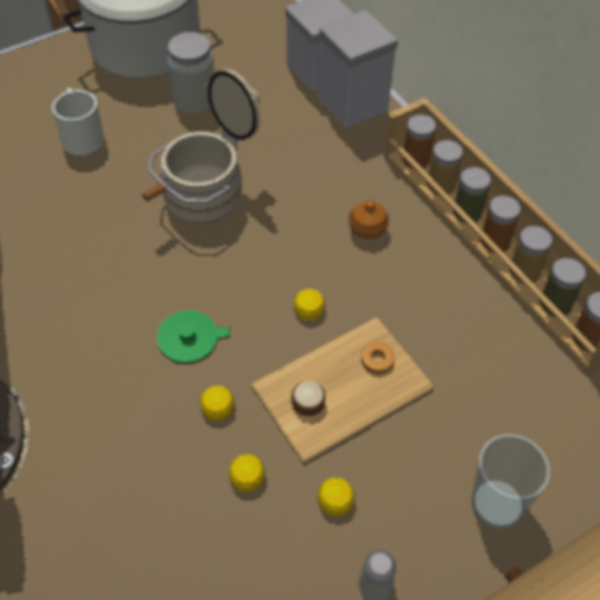

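The gingerbread is the brown, white-iced cake on the board (top 357,234; side 304,305). Yellow look-alikes to avoid are at top px (312,208), (337,269), (372,273) and (399,246). The mouth is at about top (222,218), the lid stands up behind it, and the clamp is down in front with its grip end at (229,252).

```bash
cat > fit.py <<'E'
from h import *
from scipy.optimize import least_squares
def model(p):
    x,y,w,a,c=p; H=np.array([.064,0,.1]);
    L=[[0,0,.098],H+.064*np.array([-np.cos(a),0,np.sin(a)])]
    L+=[[-r*np.sin(c),0,.08+r*np.cos(c)] for r in(.111,.074)]
    return (R([0,0,w])@np.array(L).T).T+[x,y,0]
if __name__=='__main__':
    t=cam('top');s=cam('side')
    ot=np.array([[221.6,217.8],[212.6,188.5],[228.8,252],[227,241.2]]);os=np.array([[243.3,170.7],[262,138.9],[212.7,189.4],[223.5,184.3]])
    m=at_z(t,ot[0],.098);m2=at_z(s,os[0],.098);print('mouth',m,m2)
    h=at_z(t,ot[2],.08);d=m-h
    f=lambda p:np.r_[(proj(t,model(p))-ot).ravel(),(proj(s,model(p))-os).ravel()]
    r=least_squares(f,[m[0],m[1],np.arctan2(d[1],d[0]),1.4,1.5],loss='soft_l1');print(np.round(r.x,3),np.round(f(r.x),1))
    print('gb',at_z(t,(356.9,233.9),.025),at_z(s,(304.6,305.5),.025))
    def tri(a,b):
        A=[]
        for c,uv in((t,a),(s,b)):
            P=c['K']@np.c_[c['R'],c['t']];A+=[uv[0]*P[2]-P[0],uv[1]*P[2]-P[1]]
        v=np.linalg.svd(A)[2][-1];return v[:3]/v[3]
    print('tri gb',tri((356.9,233.9),(304.6,305.5)))
    for n,a,z in(('board',(355.5,216.9),.01),('sushka',(352.4,196),.016),('sil',(297.9,263.7),0),('onion',(285,157.5),.03),('jarc',(145,185),.125),('y1',(312.2,207.8),.015),('y2',(337.4,269.3),.015),('y3',(372.4,273.3),.015),('y4',(399,246.2),.015)): print(n,np.round(at_z(t,a,z),3))
E
python3 fit.py
```

```text
mouth [0.52469528 0.20427463 0.098     ] [0.52483862 0.20321545 0.098     ]
[0.525 0.205 0.228 1.799 1.368] [-0.3 -0.2 -0.5  0.5  0.6  0.4 -0.  -0.4 -0.1 -0.5  0.9  1.  -0.1 -0.1
 -0.2 -0. ]
gb [ 0.4734217  -0.21345108  0.025     ] [ 0.47053547 -0.21106073  0.025     ]
tri gb [ 0.47147752 -0.21247081  0.0270749 ]
board [ 0.529 -0.213  0.01 ]
sushka [ 0.596 -0.205  0.016]
sil [ 0.384 -0.025  0.   ]
onion [0.725 0.008 0.03 ]
jarc [0.626 0.431 0.125]
y1 [ 0.561 -0.075  0.015]
y2 [ 0.364 -0.149  0.015]
y3 [ 0.349 -0.259  0.015]
y4 [ 0.432 -0.346  0.015]
```

Request:
move_arm(
  series=[
    [1.6, -4.7, 0, 0, 0, 4],
    [1.6, -4.7, 0, 0, 0, 4],
    [1.6, -4.7, 0, 0, 0, 4],
    [1.6, -4.7, 0, 0, 0, 4],
    [1.6, -4.7, 0, 0, 0, 4],
    [1.6, -4.7, 0, 0, 0, 4],
    [1.6, -4.7, 0, 0, 0, 4],
    [1.6, -4.7, 0, 0, 0, 5],
  ],
  grip=0.8,
)

```text
clock: 2.3
position: [0.3402, 0.2101, 0.2461]
ee_rot: [-0.365, 3.119, 0.001]
force: [0.5, -0.1, -0.5]
width: 0.801
```

Request:
move_arm(
  series=[
    [1.6, -4.7, 0, 0, 0, 0],
    [1.6, -4.7, 0, 0, 0, 0],
    [1.6, -4.7, 0, 0, 0, 0],
    [1.6, -4.7, 0, 0, 0, 0],
    [1.6, -4.7, 0, 0, 0, 0],
    [1.6, -4.7, 0, 0, 0, 0],
    [1.6, -4.7, -1, 0, 0, 0],
    [0, 0, 0, 0, 0, 0],
  ],
)

```text
clock: 3.1
position: [0.4523, -0.1229, 0.2356]
ee_rot: [-0.348, 3.122, -0.005]
force: [-0.8, -0.3, -0.5]
width: 0.803
```

```bash
python3 - <<'E'
from h import *
c=cam('wrist');p=proj(c,[.4715,-.2125,.027])[0];print(p)
o=outline_of('wrist','gingerbread_center')
for q in o: 
    uv=np.argwhere(q['mask']).mean(0)[::-1];print(q['p'],q['rect'],uv,at_z(c,uv,.027))
save(c,'pics/w1.png')
E
```

```text
[188.59218942 183.43182208]
0.94 [251.2, 61.8, 49.2, 52.8] [276.12921348  88.03830439] [ 0.3624237  -0.14573313  0.027     ]
0.85 [171.2, 157.0, 47.1, 51.9] [193.12904997 184.16144975] [ 0.47122884 -0.20788663  0.027     ]
0.71 [137.4, 17.3, 57.8, 53.7] [165.20788382  44.88838174] [ 0.34847075 -0.25234683  0.027     ]
0.61 [40.4, 86.7, 54.6, 51.4] [ 68.52036395 112.85788562] [ 0.42843047 -0.33525679  0.027     ]
0.56 [279.9, 261.8, 45.2, 34.3] [302.24230146 278.67179903] [ 0.55010432 -0.07427294  0.027     ]
```

View pics/w1.png

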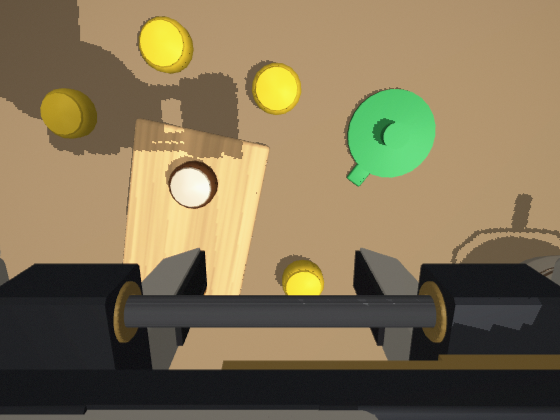

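The brown, white-iced cake is at (193,184) on the board, at world (0.471, -0.210). Four yellow ones surround it, and the path down is clear.

Request:
move_arm(
  series=[
    [0.6, -3, -3, 0, 0, 0],
    [0.6, -3, -3, 0, 0, 0],
    [0.7, -2.8, -3, 0, 0, 0],
    [0, 0, -4, 0, 0, 0],
    [0, 0, -3, 0, 0, 0],
    [0, 0, -2, 0, 0, 0],
    [0, 0, -1.4, 0, 0, 0],
    [0, 0, 0, 0, 0, 0],
  ],
)

```text
clock: 4.0
position: [0.4699, -0.2022, 0.0405]
ee_rot: [0.364, -3.118, -0.004]
force: [-0.1, 0.5, 0.8]
width: 0.799
```

```bash
python3 - <<'E'
from h import *
print(monitor.observe()['position'])
c=cam('wrist')
for q in outline_of('wrist','gingerbread_center'): 
    uv=np.argwhere(q['mask']).mean(0)[::-1];print(q['p'],q['rect'],uv,at_z(c,uv,.027))
E
```

```text
[ 0.46994231 -0.20219365  0.04049061]
0.97 [162.3, 1.6, 107.2, 33.9] [219.97612732  14.35354301] [ 0.3665185  -0.24911822  0.027     ]
0.8 [0.0, 65.7, 60.3, 110.3] [ 25.62787551 123.16296153] [ 0.42619215 -0.32160938  0.027     ]
0.56 [211.6, 216.9, 101.2, 76.0] [261.85276777 261.89829676] [ 0.46587456 -0.21028581  0.027     ]
```

Request:
move_arm(
  series=[
    [0.1, -0.8, 0, 0, 0, 0],
    [0, 0, -0.6, 0, 0, 0],
    [0, 0, 0, 0, 0, 0],
  ],
)

```text
clock: 4.4
position: [0.4718, -0.2126, 0.0359]
ee_rot: [-0.36, 3.12, -0.0]
force: [-0.4, -0.7, 0.0]
width: 0.804
```

Request:
move_arm(
  series=[
    [0, 0, 0, 0, 0, 0],
    [0, 0, 0, 0, 0, 0],
    [0, 0, 0, 0, 0, 0],
    [0, 0, 0, 0, 0, 0],
    [0, 0, 0, 0, 0, 0],
  ],
  grip=0.3,
  force=12,
)

```text
clock: 4.9
position: [0.4717, -0.2123, 0.0359]
ee_rot: [-0.361, 3.121, 0.0]
force: [-1.4, 0.1, 1.4]
width: 0.512
```

Request:
move_arm(
  series=[
    [0, 0, 3, 0, 0, 0],
    [0, 0, 4.5, 0, 0, 0],
    [0.2, 1.5, 4.2, 0, 0, 0],
    [0.5, 4.5, 1.7, 0, 0, 0],
    [0.6, 4.5, 0, 0, 0, 0],
    [0.6, 4.5, 0, 0, 0, 0],
    [0.6, 4.5, 0, 0, 0, 0],
    [0.6, 4.5, 0, 0, 0, 0],
  ],
)

```text
clock: 5.7
position: [0.5025, 0.0295, 0.1701]
ee_rot: [-0.36, 3.121, 0.0]
force: [0.8, -1.3, -0.2]
width: 0.518
```

Request:
move_arm(
  series=[
    [0.6, 4.5, 0, 0, 0, 0],
    [0.6, 4.5, 0, 0, 0, 0],
    [0.6, 4.5, 0, 0, 0, 0],
    [0.4, 3, 0, 0, 0, 0],
    [0, 0, 0, 0, 0, 0],
    [0, 0, 0, 0, 0, 0],
  ],
)

```text
clock: 6.3
position: [0.5244, 0.1928, 0.1695]
ee_rot: [0.363, -3.12, 0.001]
force: [-0.5, -1.0, -0.3]
width: 0.514
```

Request:
move_arm(
  series=[
    [0, 1.2, 0, 0, 0, 0],
    [0, 0, -3, 0, 0, 0],
    [0, 0, -3, 0, 0, 0],
    [0, 0, -2.5, 0, 0, 0],
    [0, 0, -1.5, 0, 0, 0],
    [0, 0, -0.5, 0, 0, 0],
    [0, 0, 0, 0, 0, 0],
  ],
)

```text
clock: 7.0
position: [0.5246, 0.2039, 0.0646]
ee_rot: [0.358, -3.12, 0.001]
force: [0.1, -0.6, -0.1]
width: 0.515
```

Request:
move_arm(
  series=[
    [0, 0, 0, 0, 0, 0],
    [0, 0, 0, 0, 0, 0],
    [0, 0, 0, 0, 0, 0],
    [0, 0, 0, 0, 0, 0],
  ],
  grip=0.62,
)

```text
clock: 7.4
position: [0.5251, 0.2052, 0.0655]
ee_rot: [-0.361, 3.12, 0.001]
force: [-0.0, 2.7, 1.5]
width: 0.62
```

Request:
move_arm(
  series=[
    [0, 0, 2, 0, 0, 0],
    [0, 0, 4, 0, 0, 0],
    [0, 0, 4.5, 0, 0, 0],
    [0, 0, 4.5, 0, 0, 0],
    [0, 0, 4.5, 0, 0, 0],
    [0, 0, 1, 0, 0, 0],
    [0, 0, 0, 0, 0, 0],
  ],
)

```text
clock: 8.1
position: [0.5256, 0.2049, 0.2719]
ee_rot: [-0.36, 3.117, 0.003]
force: [0.3, -0.3, -0.2]
width: 0.623
```

```bash
python3 - <<'E'
from h import *
print(monitor.observe()['position'])
c=cam('wrist');s=cam('side')
save(c,'pics/w2.png',np.hstack([cv2.resize(c['img'],(400,300)),cv2.resize(s['img'][90:240,160:360],(400,300),interpolation=2)]))
E
```

```text
[0.52556369 0.20485364 0.27189383]
```

View pics/w2.png

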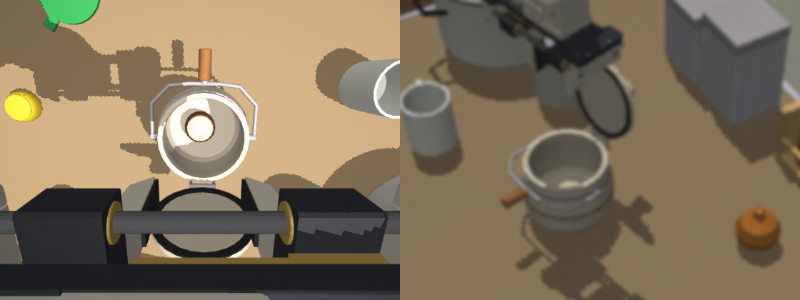

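The cake sits upright in the crock (left view, 200,125), and the lid still stands behind. Next I close the fingers and go over and behind the lid.

Request:
move_arm(
  series=[
    [0, 0, 1, 0, 0, 0],
    [3, 0.7, 0, 0, 0, 0],
    [4, 0.9, 0, 0, 0, 0],
    [4, 0.9, 0, 0, 0, 0],
    [2.6, 0.6, 0, 0, 0, 0],
    [0, 0, 0, 0, 0, 0],
    [0, 0, 0, 0, 0, 0],
  ],
  grip=0,
)

```text
clock: 8.9
position: [0.6604, 0.2351, 0.2782]
ee_rot: [0.359, -3.118, 0.002]
force: [-1.4, 0.4, -1.0]
width: 0.059
```

```bash
cat > rel.py <<'E'
from h import *
s=monitor.observe();p=np.array(s['position']);q=R([0,0,-.228])@(p-[.525,.205,0]);print('clock',s['clock'],'tcp crock frame mm',np.round(q*1000,1),'tip z',round(q[2]*1000-19,1),'F',np.round(R([0,0,-.228])@s['force'],1),'tool z',np.round(R(s['ee_rot'])[:,2],3))
E
python3 rel.py; python3 - <<'E'
from h import *
s=cam('side');save(s,'pics/s2.png',cv2.resize(s['img'][60:240,160:400],(800,600),interpolation=2))
E
```

```text
clock 8.9 tcp crock frame mm [138.7  -1.2 278.2] tip z 259.2 F [-1.2  0.7 -1. ] tool z [-0.003 -0.002 -1.   ]
```

View pics/s2.png

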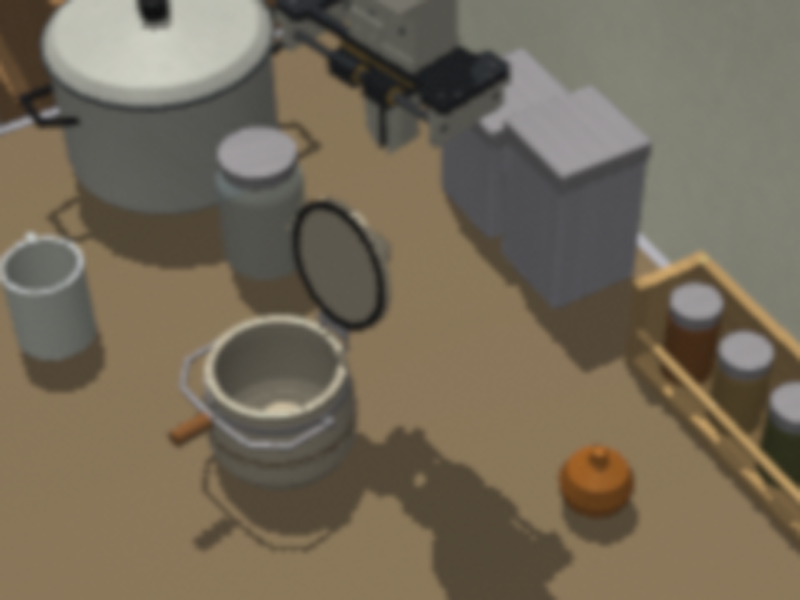

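Request:
move_arm(
  series=[
    [0, 0, -3, 0, 0, 0],
    [0, 0, -2.5, 0, 0, 0],
    [0, 0, 0, 0, 0, 0],
  ],
)

```text
clock: 9.25
position: [0.6576, 0.2354, 0.2216]
ee_rot: [0.36, -3.114, 0.001]
force: [0.4, 0.2, 0.0]
width: 0.005
```

```bash
python3 rel.py; python3 - <<'E'
import numpy as np
pr=None
for a in np.r_[1.8,1.7:0.29:-.1,.2,.1,0]:
    r=.110+ (0 if a>.8 else .010*(1-a/.8)); x=.064-r*np.cos(a)+.007*np.sin(a)+.0095; z=.1+r*np.sin(a)+.007*np.cos(a)+.019
    p=np.array([x*np.cos(.228),x*np.sin(.228),z])*100
    print(round(a,1),np.round([x*1000,z*1000],1), None if pr is None else np.round(p-pr,2)); pr=p
E
```

```text
clock 9.25 tcp crock frame mm [136.   -0.4 221.6] tip z 202.6 F [0.4 0.1 0. ] tool z [-0.006 -0.002 -1.   ]
1.8 [105.3 224.5] None
1.7 [ 94.6 227.2] [-1.04 -0.24  0.26]
1.6 [ 83.7 228.7] [-1.06 -0.25  0.16]
1.5 [ 72.7 229.2] [-1.07 -0.25  0.05]
1.4 [ 61.7 228.6] [-1.07 -0.25 -0.06]
1.3 [ 50.8 226.9] [-1.06 -0.25 -0.17]
1.2 [ 40.2 224.1] [-1.04 -0.24 -0.28]
1.1 [ 29.8 220.2] [-1.01 -0.23 -0.39]
1.0 [ 20.  215.3] [-0.96 -0.22 -0.49]
0.9 [ 10.6 209.5] [-0.91 -0.21 -0.58]
0.8 [  1.9 202.8] [-0.85 -0.2  -0.67]
0.7 [ -7.1 196. ] [-0.87 -0.2  -0.68]
0.6 [-15.4 188.3] [-0.81 -0.19 -0.77]
0.5 [-23.  179.7] [-0.74 -0.17 -0.86]
0.4 [-29.7 170.2] [-0.66 -0.15 -0.94]
0.3 [-35.5 160. ] [-0.56 -0.13 -1.02]
0.2 [-40.3 149.2] [-0.47 -0.11 -1.08]
0.1 [-44.  137.8] [-0.36 -0.08 -1.14]
0.0 [-46.5 126. ] [-0.25 -0.06 -1.18]
```

Request:
move_arm(
  series=[
    [-0.8, -0.18, 0.1, 0, 0, 0],
    [-0.8, -0.18, 0.1, 0, 0, 0],
    [-0.8, -0.18, 0.1, 0, 0, 0],
    [-0.8, -0.18, 0.1, 0, 0, 0],
    [-0.8, -0.18, 0.1, 0, 0, 0],
    [-0.8, -0.18, 0.1, 0, 0, 0],
    [-0.8, -0.18, 0.1, 0, 0, 0],
    [-0.7, -0.16, 0.1, 0, 0, 0],
  ],
)

```text
clock: 10.05
position: [0.597, 0.2214, 0.2331]
ee_rot: [-0.361, 3.121, 0.0]
force: [1.6, 0.9, 1.1]
width: 0.006
```

```bash
python3 rel.py
```

```text
clock 10.05 tcp crock frame mm [ 73.8  -0.3 233.1] tip z 214.1 F [1.7 0.5 1.1] tool z [ 0.  0. -1.]
```

Request:
move_arm(
  series=[
    [-1.07, -0.25, -0.2, 0, 0, 0],
    [-1.07, -0.25, -0.4, 0, 0, 0],
    [-1.04, -0.24, -0.4, 0, 0, 0],
    [-1.0, -0.23, -0.45, 0, 0, 0],
    [-0.96, -0.22, -0.5, 0, 0, 0],
    [-0.9, -0.21, -0.55, 0, 0, 0],
    [-0.85, -0.2, -0.6, 0, 0, 0],
  ],
)

```text
clock: 10.75
position: [0.5278, 0.2051, 0.2014]
ee_rot: [0.361, -3.12, 0.0]
force: [0.5, 0.4, 0.3]
width: 0.005
```

```bash
python3 rel.py;  python3 - <<'E'
from h import *
s=cam('side');save(s,'pics/s3.png',cv2.resize(s['img'][100:240,180:360],(700,544),interpolation=2))
E
```

```text
clock 10.75 tcp crock frame mm [  2.8  -0.5 201.4] tip z 182.4 F [0.5 0.3 0.3] tool z [-0.001 -0.    -1.   ]
```

View pics/s3.png

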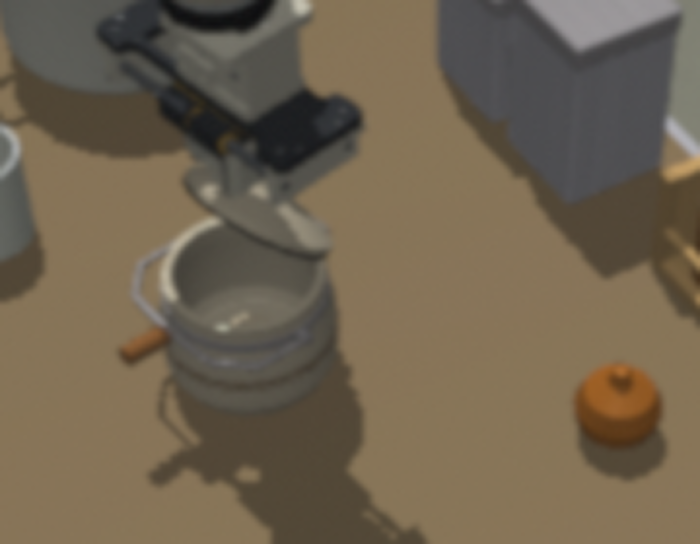

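The lid follows the finger (edge at about 190,175 in the crop, roughly 0.8 rad). I'll keep lowering it and slow down toward the rim.

Request:
move_arm(
  series=[
    [-0.87, -0.2, -0.65, 0, 0, 0],
    [-0.8, -0.18, -0.75, 0, 0, 0],
    [-0.74, -0.17, -0.85, 0, 0, 0],
    [-0.66, -0.15, -0.95, 0, 0, 0],
    [-0.56, -0.13, -1.0, 0, 0, 0],
    [-0.47, -0.11, -1.0, 0, 0, 0],
  ],
)

```text
clock: 11.4
position: [0.4871, 0.1959, 0.1489]
ee_rot: [0.361, -3.12, 0.0]
force: [0.7, 0.6, -0.0]
width: 0.006
```

```bash
python3 rel.py
```

```text
clock 11.4 tcp crock frame mm [-39.   -0.3 148.9] tip z 129.9 F [ 0.9  0.4 -0. ] tool z [-0. -0. -1.]
```

Request:
move_arm(
  series=[
    [-0.18, -0.04, -0.5, 0, 0, 0],
    [-0.15, -0.04, -0.5, 0, 0, 0],
    [-0.12, -0.03, -0.4, 0, 0, 0],
    [-0.1, -0.02, -0.3, 0, 0, 0],
    [-0.05, -0.01, -0.2, 0, 0, 0],
    [0, 0, -0.15, 0, 0, 0],
    [0, 0, -0.1, 0, 0, 0],
    [0, 0, -0.1, 0, 0, 0],
  ],
)

```text
clock: 12.2
position: [0.4835, 0.195, 0.1314]
ee_rot: [-0.359, 3.117, 0.005]
force: [-15.9, -6.8, 61.8]
width: 0.004
```

Request:
move_arm(
  series=[
    [0, 0, -0.1, 0, 0, 0],
    [0, 0, -0.1, 0, 0, 0],
    [0, 0, 0, 0, 0, 0],
  ],
)

```text
clock: 12.5
position: [0.4836, 0.1951, 0.131]
ee_rot: [-0.358, 3.117, 0.007]
force: [-21.6, -8.9, 73.6]
width: 0.008
```

```bash
python3 rel.py
```

```text
clock 12.5 tcp crock frame mm [-42.6  -0.3 131. ] tip z 112.0 F [-23.   -3.8  73.6] tool z [ 0.004  0.005 -1.   ]
```

Request:
move_arm(
  series=[
    [0, 0, 0.4, 0, 0, 0],
    [0, 0, 0.6, 0, 0, 0],
    [0, 0, 3, 0, 0, 0],
    [0, 0, 4, 0, 0, 0],
    [0, 0, 4, 0, 0, 0],
    [0, 0, 0, 0, 0, 0],
  ],
)

```text
clock: 13.1
position: [0.4845, 0.1954, 0.2503]
ee_rot: [-0.359, 3.113, 0.005]
force: [-0.2, -0.6, -1.2]
width: 0.008
```

```bash
python3 rel.py;  python3 - <<'E'
from h import *
s=cam('side');t=cam('top');a=cv2.resize(s['img'][110:220,190:310],(480,440),interpolation=2);b=cv2.resize(t['img'][160:270,180:260],(320,440),interpolation=2)
save(s,'pics/s4.png',np.hstack([a,b]))
E
```

```text
clock 13.1 tcp crock frame mm [-4.160e+01 -2.000e-01  2.503e+02] tip z 231.3 F [-0.3 -0.6 -1.2] tool z [ 0.007  0.004 -1.   ]
```

View pics/s4.png

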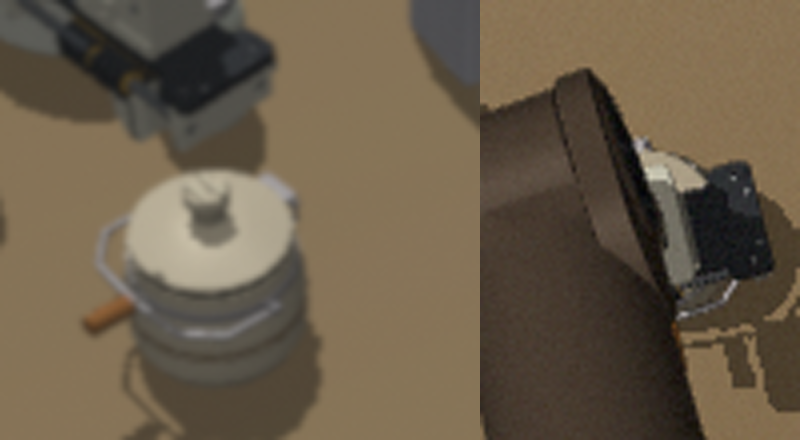

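The lid lies flat on the rim (side crop 210,230). The clamp is down with its grip at (105,312). Next I pinch the grip from above.

Request:
move_arm(
  series=[
    [-2.7, -0.6, 0, 0, 0, 0],
    [-2.6, -0.6, -2, 0, 0, 0],
    [0, 0, -4, 0, 0, 0],
    [0, 0, -4, 0, 0, 0],
    [0, 0, -2, 0, 0, 0],
    [0, 0, 0, 0, 0, 0],
  ],
  grip=0.5,
)

```text
clock: 13.8
position: [0.4261, 0.1812, 0.122]
ee_rot: [0.36, -3.114, 0.006]
force: [-0.3, -1.0, 0.9]
width: 0.47
```

```bash
python3 rel.py;  python3 - <<'E'
from h import *
c=cam('wrist');s=cam('side');a=cv2.resize(s['img'][110:220,190:310],(327,300),interpolation=2)
save(c,'pics/w5.png',np.hstack([cv2.resize(c['img'],(400,300)),a]))
E
```

```text
clock 13.8 tcp crock frame mm [-101.7   -0.8  122. ] tip z 103.0 F [-0.5 -0.9  0.9] tool z [-0.006 -0.004 -1.   ]
```

View pics/w5.png

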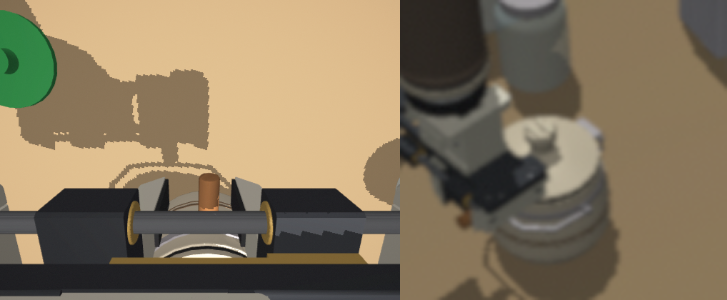

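```bash
python3 - <<'E'
from h import *
c=cam('wrist')
for y in(0,.005):
  P=(R([0,0,.228])@np.array([[-.109,y,.102],[-.09,y,.10]]).T).T+[.525,.205,0];print(y,proj(c,P))
hsv=cv2.cvtColor(c['img'],cv2.COLOR_RGB2HSV);sub=c['img'][225:300,265:330].astype(int)
m=(sub[...,0]-sub[...,2]>50)&(sub[...,0]<200);yx=np.argwhere(m)
for r in range(15,75,8): 
  k=yx[yx[:,0]==r][:,1]
  if len(k):print(r+225,k.min()+265,k.max()+265)
E
```

```text
0 [[277.50583516 246.53923545]
 [277.50247051 278.93018917]]
0.005 [[287.5092623  246.56343829]
 [287.10328692 278.953051  ]]
240 271 309
248 278 308
256 278 324
264 278 325
272 277 304
280 277 304
288 277 304
```

Request:
move_arm(
  series=[
    [0.4, 0.55, 0, 0, 0, 0],
    [0, 0, -1.2, 0, 0, 0],
    [0, 0, -1, 0, 0, 0],
    [0, 0, 0, 0, 0, 0],
  ],
)

```text
clock: 14.35
position: [0.4318, 0.1877, 0.102]
ee_rot: [0.361, -3.119, 0.002]
force: [0.3, -0.2, -0.2]
width: 0.497
```

Request:
move_arm(
  series=[
    [0, 0, 0, 0, 0, 0],
    [0, 0, 0, 0, 0, 0],
    [0, 0, 0, 0, 0, 0],
    [0, 0, 0, 0, 0, 0],
    [0, 0, 0, 0, 0, 0],
  ],
  grip=0.1,
  force=15,
)

```text
clock: 14.85
position: [0.4326, 0.1894, 0.1036]
ee_rot: [-0.362, 3.12, 0.002]
force: [-2.0, 4.3, 0.0]
width: 0.166
```

```bash
python3 rel.py
```

```text
clock 14.85 tcp crock frame mm [-93.5   5.7 103.6] tip z 84.6 F [-1.   4.6  0. ] tool z [ 0.     0.002 -1.   ]
```

```bash
python3 - <<'E'
import numpy as np
p=lambda c:np.array([-.0965*np.sin(c)*.974,-.0965*np.sin(c)*.226,.0965*np.cos(c)])*100
cs=np.r_[np.linspace(1.324,.2,12),.15,.1,.05,0,-.04]
for a,b in zip(cs,cs[1:]):print(round(b,3),np.round(p(b)-p(a),2).tolist(), np.round([-96.5*np.sin(b),80+96.5*np.cos(b)]))
E
```

```text
1.222 [0.28, 0.07, 0.94] [-91. 113.]
1.12 [0.37, 0.09, 0.91] [-87. 122.]
1.017 [0.46, 0.11, 0.86] [-82. 131.]
0.915 [0.55, 0.13, 0.81] [-76. 139.]
0.813 [0.62, 0.14, 0.75] [-70. 146.]
0.711 [0.69, 0.16, 0.68] [-63. 153.]
0.609 [0.76, 0.18, 0.6] [-55. 159.]
0.507 [0.81, 0.19, 0.52] [-47. 164.]
0.404 [0.86, 0.2, 0.43] [-38. 169.]
0.302 [0.9, 0.21, 0.34] [-29. 172.]
0.2 [0.93, 0.22, 0.24] [-19. 175.]
0.15 [0.46, 0.11, 0.08] [-14. 175.]
0.1 [0.47, 0.11, 0.06] [-10. 176.]
0.05 [0.47, 0.11, 0.04] [ -5. 176.]
0.0 [0.47, 0.11, 0.01] [ -0. 176.]
-0.04 [0.38, 0.09, -0.01] [  4. 176.]
```

Request:
move_arm(
  series=[
    [0.28, 0.07, 0.94, 0, 0, 0],
    [0.37, 0.09, 0.91, 0, 0, 0],
    [0.46, 0.11, 0.86, 0, 0, 0],
    [0.55, 0.13, 0.81, 0, 0, 0],
    [0.62, 0.14, 0.75, 0, 0, 0],
    [0, 0, 0, 0, 0, 0],
  ],
)

```text
clock: 15.45
position: [0.4519, 0.1937, 0.146]
ee_rot: [0.362, -3.113, -0.0]
force: [-13.7, 2.0, 8.1]
width: 0.164
```

```bash
python3 rel.py
```

```text
clock 15.45 tcp crock frame mm [-73.8   5.5 146. ] tip z 127.0 F [-12.9   5.1   8.1] tool z [-0.008 -0.001 -1.   ]
```

Request:
move_arm(
  series=[
    [-0.3, 0.15, 0.2, 0, 0, 0],
    [0.69, 0.16, 0.68, 0, 0, 0],
    [0.76, 0.18, 0.6, 0, 0, 0],
    [0.81, 0.19, 0.52, 0, 0, 0],
    [0, 0, 0, 0, 0, 0],
  ],
)

```text
clock: 15.95
position: [0.474, 0.1988, 0.1666]
ee_rot: [0.359, -3.117, 0.002]
force: [-10.1, -5.6, 11.9]
width: 0.158
```

```bash
python3 rel.py
```

```text
clock 15.95 tcp crock frame mm [-51.1   5.5 166.6] tip z 147.6 F [-11.1  -3.2  11.9] tool z [-0.004 -0.002 -1.   ]
```

Request:
move_arm(
  series=[
    [-0.2, -0.1, 0.4, 0, 0, 0],
    [0.86, 0.2, 0.43, 0, 0, 0],
    [0.88, 0.21, 0.34, 0, 0, 0],
    [0, 0, 0, 0, 0, 0],
  ],
)

```text
clock: 16.35
position: [0.4915, 0.2026, 0.179]
ee_rot: [-0.359, 3.121, -0.001]
force: [-4.2, -5.0, 8.4]
width: 0.137
```

```bash
python3 rel.py; python3 - <<'E'
from h import *
s=cam('side');save(s,'pics/s6.png',cv2.resize(s['img'][110:220,190:310],(654,600),interpolation=2))
E
```

```text
clock 16.35 tcp crock frame mm [-33.2   5.2 179. ] tip z 160.0 F [-5.3 -3.9  8.4] tool z [ 0.    -0.001 -1.   ]
```

View pics/s6.png

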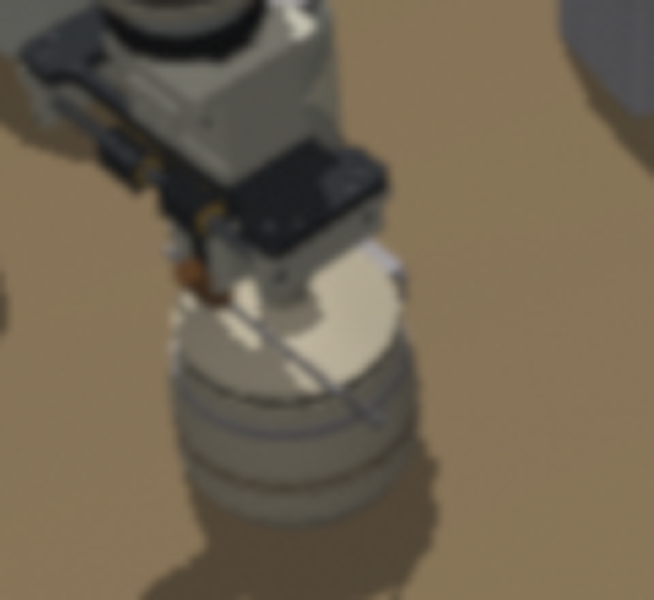

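The rod is slipping at the front edge of the pads (width dropped to 0.137). I'll release, come round to the front, and push it with closed fingers instead.

Request:
move_arm(
  series=[
    [0, 0, 0, 0, 0, 0],
    [0, 0, 0, 0, 0, 0],
    [0, 0, 2, 0, 0, 0],
    [0, 0, 4, 0, 0, 0],
    [-2, -0.5, 0, 0, 0, 0],
    [-4, -0.9, 0, 0, 0, 0],
    [-2, -0.5, 0, 0, 0, 0],
    [0, 0, 0, 0, 0, 0],
  ],
  grip=0.5,
)

```text
clock: 17.2
position: [0.4082, 0.1842, 0.2379]
ee_rot: [0.362, -3.119, -0.002]
force: [0.3, 0.7, 0.7]
width: 0.497
```

```bash
python3 rel.py; python3 - <<'E'
from h import *
s=cam('side');w=cam('wrist');save(s,'pics/s7.png',np.hstack([cv2.resize(s['img'][110:220,190:310],(400,366),interpolation=2),cv2.resize(w['img'],(400,366))]))
E
```

```text
clock 17.2 tcp crock frame mm [-118.5    6.1  237.9] tip z 218.9 F [0.5 0.6 0.7] tool z [-0.001  0.001 -1.   ]
```

View pics/s7.png

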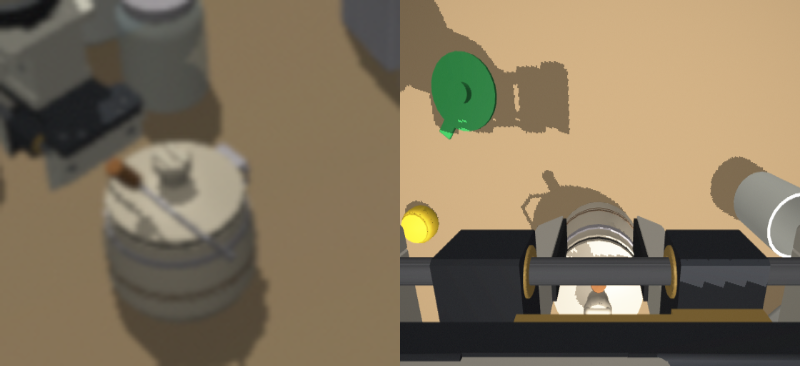

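```bash
python3 - <<'E'
from h import *
s=cam('side')
for c in(.3,.4,.5,.6,.7,.8): print(c,np.round(proj(s,(R([0,0,.228])@np.array([[-r*np.sin(c),.003,.08+r*np.cos(c)] for r in(.111,.074)]).T).T+[.525,.205,0]),1).tolist())
E
```

```text
0.3 [[230.5, 152.9], [234.8, 160.3]]
0.4 [[227.6, 155.9], [232.9, 162.2]]
0.5 [[224.9, 159.0], [231.2, 164.3]]
0.6 [[222.4, 162.4], [229.5, 166.5]]
0.7 [[220.0, 165.8], [228.0, 168.7]]
0.8 [[218.0, 169.3], [226.6, 171.0]]
```

Request:
move_arm(
  series=[
    [0, 0, -2, 0, 0, 0],
    [0, 0, -2, 0, 0, 0],
    [0, 0, 0, 0, 0, 0],
  ],
  grip=0,
)

```text
clock: 17.65
position: [0.4103, 0.184, 0.196]
ee_rot: [0.36, -3.118, 0.004]
force: [0.7, -0.2, 0.2]
width: 0.288
```

Request:
move_arm(
  series=[
    [0, 0, -1.9, 0, 0, 0],
    [1.5, 0.34, 0, 0, 0, 0],
    [1.5, 0.34, 0, 0, 0, 0],
    [1.5, 0.34, 0, 0, 0, 0],
    [1, 0.23, 0, 0, 0, 0],
    [1, 0.23, 0, 0, 0, 0],
    [1, 0.23, 0, 0, 0, 0],
    [0, 0, 0, 0, 0, 0],
  ],
)

```text
clock: 18.45
position: [0.4871, 0.2018, 0.179]
ee_rot: [-0.36, 3.119, -0.0]
force: [-0.5, -0.4, 0.0]
width: 0.003
```

```bash
python3 rel.py
```

```text
clock 18.45 tcp crock frame mm [-37.6   5.5 179. ] tip z 160.0 F [-0.6 -0.2  0. ] tool z [ 0.001  0.    -1.   ]
```

Request:
move_arm(
  series=[
    [0.5, 0.12, 0, 0, 0, 0],
    [0.4, 0.09, 0, 0, 0, 0],
    [0.3, 0.07, 0, 0, 0, 0],
    [0, 0, 0, 0, 0, 0],
  ],
)

```text
clock: 18.85
position: [0.4974, 0.2041, 0.1787]
ee_rot: [0.36, -3.12, 0.0]
force: [-2.9, -1.8, 2.4]
width: 0.005
```

```bash
python3 rel.py
```

```text
clock 18.85 tcp crock frame mm [-27.1   5.4 178.7] tip z 159.7 F [-3.3 -1.   2.4] tool z [-0.001 -0.    -1.   ]
```

Request:
move_arm(
  series=[
    [0.3, 0.07, 0, 0, 0, 0],
    [0.3, 0.07, 0, 0, 0, 0],
    [0, 0, 0, 0, 0, 0],
  ],
)

```text
clock: 19.15
position: [0.5043, 0.2059, 0.1789]
ee_rot: [-0.36, 3.12, 0.0]
force: [-0.3, -0.2, 0.4]
width: 0.004
```

Request:
move_arm(
  series=[
    [0.3, 0.07, 0, 0, 0, 0],
    [0.2, 0.05, 0, 0, 0, 0],
    [0, 0, 0, 0, 0, 0],
  ],
)

```text
clock: 19.45
position: [0.509, 0.2071, 0.1788]
ee_rot: [-0.361, 3.12, 0.0]
force: [0.1, 0.4, -0.3]
width: 0.005
```

```bash
python3 rel.py
```

```text
clock 19.45 tcp crock frame mm [-15.1   5.7 178.8] tip z 159.8 F [ 0.2  0.4 -0.3] tool z [ 0.001  0.    -1.   ]
```

Request:
move_arm(
  series=[
    [0.2, 0.05, 0, 0, 0, 0],
    [0.2, 0.05, 0, 0, 0, 0],
    [0, 0, 0, 0, 0, 0],
  ],
)

```text
clock: 19.75
position: [0.5098, 0.2071, 0.1782]
ee_rot: [0.36, -3.115, 0.001]
force: [-11.9, -3.9, 8.5]
width: 0.004
```

```bash
python3 rel.py
```

```text
clock 19.75 tcp crock frame mm [-14.3   5.5 178.2] tip z 159.2 F [-12.5  -1.1   8.5] tool z [-0.006 -0.002 -1.   ]
```

Request:
move_arm(
  series=[
    [0.2, 0.05, 0, 0, 0, 0],
    [0, 0, 0, 0, 0, 0],
    [-1, -0.23, 0, 0, 0, 0],
    [-3, -0.7, 0, 0, 0, 0],
    [-4, -0.9, 1, 0, 0, 0],
    [-3, -1, 4, 0, 0, 0],
    [-1, -3, 4, 0, 0, 0],
    [0, -4.5, 1, 0, 0, 0],
  ],
)

```text
clock: 20.55
position: [0.3958, 0.1075, 0.2806]
ee_rot: [-0.368, 3.114, 0.006]
force: [1.4, -0.6, -0.8]
width: 0.007
```

Request:
move_arm(
  series=[
    [0, -4.5, 0, 0, 0, 0],
    [0, -4.5, 0, 0, 0, 0],
    [0, -4.5, 0, 0, 0, 0],
    [0, -4.5, 0, 0, 0, 0],
    [0, 0, 0, 0, 0, 0],
  ],
)

```text
clock: 21.05
position: [0.3951, -0.0795, 0.2778]
ee_rot: [-0.348, 3.12, -0.001]
force: [-0.1, -0.2, 0.1]
width: 0.011
```

```bash
python3 rel.py; python3 - <<'E'
from h import *
s=cam('side');t=cam('top')
for n,c in(('top',t),('side',s)):
  for cc in(0,.1): print(n,cc,np.round(proj(c,(R([0,0,.228])@np.array([[-r*np.sin(cc),.004,.08+r*np.cos(cc)] for r in(.111,.074)]).T).T+[.525,.205,0]),1).tolist())
save(s,'pics/s8.png',np.hstack([cv2.resize(s['img'][110:210,200:300],(400,400),interpolation=2),cv2.resize(t['img'][165:265,170:270],(400,400),interpolation=2)]))
E
```

```text
clock 21.05 tcp crock frame mm [-190.8 -247.8  277.8] tip z 258.8 F [-0.1 -0.1  0.1] tool z [ 0.002 -0.    -1.   ]
top 0 [[215.5, 214.0], [217.4, 215.7]]
top 0.1 [[216.4, 217.8], [218.0, 218.1]]
side 0 [[239.6, 145.4], [240.6, 155.3]]
side 0.1 [[236.4, 147.5], [238.6, 156.7]]
```

View pics/s8.png

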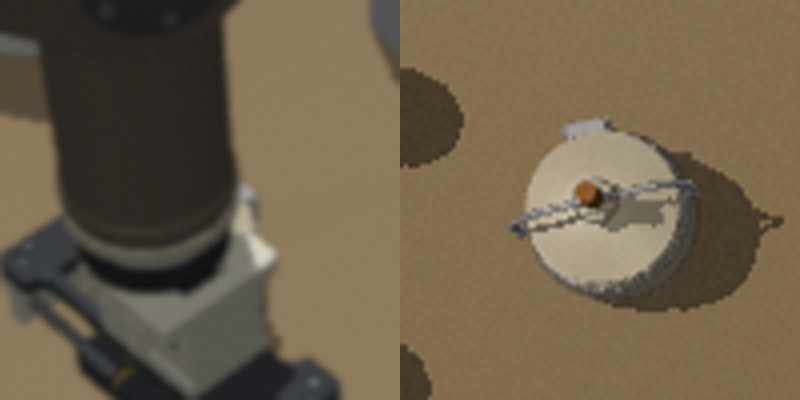

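The clamp grip stands upright at top px (216.8, 213.8). The prediction is (215.5, 214.0) for 0 rad and (216.4, 217.8) for 0.1 rad, so it is home. The robot is clear of everything.

```bash
python3 -c "
from cell import workorder;print(workorder.sign_off())"
```

```text
the job is handed in; nothing more can be done
None
```

The gingerbread is in the crock, the lid is shut on the rim, and the clamp is home in the knob's notch. I handed the job in at about 21 s on the robot clock, with the gripper clear of everything.

**Gingerbread:** I took the brown, white-iced cake from the board, left the yellow look-alikes alone, and released it inside the crock. It dropped about 3–4 cm to the crock floor; the wrist view showed it lying upright there.

**Lid:** I led it down from behind and slowed to 1–2 mm per step at the rim. I then pressed further than needed: the wrist force reached about 74 N, under the 120 N limit. The side picture showed the lid flat on the rim.

**Clamp:** Pinching the grip moved the clamp only part of the way before the rod slipped at the edge of the pads. I let go and pushed it home from the front with closed fingers. The force rose, dropped to zero, and then a hard stop held against 12.5 N. In the last top picture the grip is within 1.5 px of where it should be at 0 rad.

**Checks that disagreed or are missing:**
- My measured crock position was about 6 mm off sideways at the clamp grip, which I corrected on the spot.
- The arm hid the crock in the final side picture, so the clamp check rests on the top picture and the contact forces.
- I took no final picture check of the other items; nothing showed that they had been touched.

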